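# Offer the gear guard up to its hinge on the creasing machine and hold it for pinning

### The job

Offer the yellow gear guard back up to its hinge on the creasing machine: first turn the black lock collar on top of the hinge anticlockwise until it stops with its pointer at the red mark, which locks the hinge pin back. Then pick the guard up by its black top rail, bring its knuckle in between the machine's two knuckles without forcing it, upright and swung open to any angle, and line up the holes ready for the pin. Finish holding it there, still, its weight in the gripper and resting on nothing; never let it fall over, and leave the cup, bottle and carton where they stand.

Things in the scene. Friction and masses are not known exactly. Their poses are not given: they have to be found in the camera images.
- collar (a joint): turn of the black lock collar about the vertical hinge axis, rad, growing anticlockwise seen from above. 0: pointer at the white mark, pin down through the gap between the machine's knuckles. 1.45: end stop, pointer at the red mark, pin drawn 30 mm up out of the gap (1.35 and more counts). Friction 0.1 Nm; stays where it is left. Starts at 0 to 0.35.
- collar_grip (a point): point on the collar's axis, 128 mm above the bench, 13 mm below its flat top. A black block with rounded ends, 54 long, 34 wide, 38 high (underside at 103 mm), a white pointer at the foot of one end reaching 35 mm from the axis. Turns with the collar: x along its length to the pointer, y across the two flats 34 mm apart, z up. Machine's hood: 60 mm higher, 200 mm away.
- fork_mid (a point): centre of the gap between the machine's two knuckles, 72 mm above the bench, on the vertical hinge axis. Knuckles: steel, 24 mm outside, holes 10 mm; gap 24 mm high; pin 8 mm with tapered nose. Machine axes: z up, y out of its end. The fork is open on all sides but -y, where the blue jamb block begins 18 mm from the axis (70 mm wide, top at 100 mm).
- guard_grip (a point): centre of the black rubber rail on the guard's top edge: 100 long (x), 12 thick (y), 22 mm high; 81 mm above the bench while the guard stands, upright, on its foot. It is nearly above the guard's centre of mass. x runs along the panel away from the hinge knuckle, z up.
- guard_knuckle (a point): centre of the hole in the guard's hinge knuckle: steel ring 20 mm outside, vertical hole 10 mm, 18 mm high; a leaf 18 high, 4 mm thick joins it to the panel. It lies 112 mm from guard_grip along the guard's -x, 31 mm lower (50 mm above the guard's foot). Same axes as guard_grip.
- guard: loose yellow sheet steel guard, 3 mm thick, 0.29 to 0.47 kg; origin at the foot, 81 mm under guard_grip, same axes. Flat panel from x = -80 to +58 mm, 74 mm high below the rail; at x = +57 mm a return folded 60 mm to +y; a 12 mm lip along the foot on the +y side.
- machine: white and grey creasing machine with its hinge, fixed, 310 x 416 mm, placed at a different spot and angle each time; origin on the bench under the hinge axis, 72 mm below fork_mid, same axes. End face at y = -62 mm, x = -205 to +105 mm, bed top 100 mm high; bare gears on the -x part of that face stand 26 mm proud; hood 210 mm high from y = -200 mm on.
- cup: brown drinking cup, 80 mm wide, 95 mm high, loose; origin at the centre of its foot. Leave it alone.
- bottle: amber glass bottle, 62 mm wide, 190 mm high, loose; origin at the centre of its foot. Leave it alone.
- carton: brown cardboard carton, 130 x 90 x 60 mm high, loose; origin at the centre of its foot. Leave it alone.
Mind the look-alikes: they are no part of the job. What is shaped like the guard but pink or purple is not meant.

How it is judged:
By the outcome, as a careful person would: the job done as asked, in the order asked, and still so for the second after the job is handed in, while the arm keeps its last pose, push and grip.
It also fails if it takes over 61 s, if anything falls off the work surface, if the arm or the gripper's body presses on something with over 40 N, if the wrist force passes 120 N, or if a joint passes its speed limit or range.

### The arm

A 7-joint arm with a two-finger parallel gripper is mounted at the origin on the work surface. World frame = base frame: x ahead of the robot, y to its left, z up, the work surface at z = 0. Lengths are in m, angles in rad, forces in N, time in s.
With the tool pointing down it reaches from about 0.35 to 0.9 m from the base axis. Payload 7.2 kg.
Tool frame: the origin (TCP) lies at the very end of the fingers, on their centre line; the grasp point (between the pads) lies 19 mm behind it; z points along the fingers, y is the line along which they close (so a half turn about z gives the same grasp; the last joint's range is limited). The gripper opens to 85 mm and grips with 20 to 120 N. Pads are 22 mm wide; open, the fingers measure 114 mm over their backs; the gripper's body (76 mm by 85 mm) begins 54 mm behind the grasp point. The pads swing forward as they close: fully open they stand 13 mm farther back than shut.
Start: joints at [-1.266, 0.411, -0.013, 1.596, 0.006, 1.134, -0.082], TCP at [0.228, 0.582, 0.231] pointing down, gripper open.
Joint ranges: [-2.95, 2.95], [-0.29, 1.99], [-1.47, 1.44], [0.14, 2.54], [-1.03, 4.17], [0.13, 1.85], [-2.86, 2.86]. Speed limits (rad/s): [2.39, 2.39, 3.01, 3.01, 3.14, 3.14, 3.14].

### API

Orientations are given as a rotation vector (axis times angle).
In Python, from workcell import ctrl, get_image, calibration, finish_job gives the robot as it stands.
- The arm moves only by the tool step_arm, never from a script. Its argument "deltas" is a list of rows, each a list of 7 numbers: the shift along the tool's x, y, z in units of 0.1 m (1.0 is 0.1 m), then the turn, a rotation vector about the tool's x, y, z in units of pi rad (1.0 is pi rad), then the opening, from -1 (shut) to 1 (fully open). In form: [[dx, dy, dz, ax, ay, az, claw], ...]. A call has exactly 8 rows; each row is the pose to reach, as a shift and turn from the pose commanded when the call began, along the tool's axes at that moment, turning the shorter way round; what a row does not reach only later rows make up. A row lasts 1/12 s, in which the tool goes at most 41.7 mm and 7.16 degrees, less where a joint would pass 70% of its speed; a pose out of reach is approached as far as the arm can. A call with a number of a shift or a turn outside -1 to 1 is refused whole. A call with a gripper value outside its range is refused whole. The fingers move at their own pace and stop on an object; "squeeze" is the grip in N (left out, the last holds). Time passes only in rows, so rows that repeat a pose let the fingers close, or fill a call up. It gives the time, the measured TCP pose, the force, the opening and the grip force at its end, in the units of the state.
- ctrl.get_state(): the state, without advancing time (a new reading comes with each control period).
- get_image(name): name is "scene" or "top" or "wrist"; returns the picture (400x640x3 uint8, red, green, blue); there is no depth.
- calibration(name): a dict with "camera_matrix" (3x3 intrinsics, pixels), "position" and "rotation" of the camera in the world. Camera axes: x right, y up, looking along -z (the intrinsics and any distortion apply to the point x, -y, -z); pixel columns grow to the right and rows downward; lengths in m; the calibration is good to about 2 mm. A picture is of the moment at which its call begins: read the wrist's pose just before it. calibration takes no time and is no camera call; for the wrist camera it gives the pose at the moment of the call.
- finish_job(): hands the job in; it is judged then, once.
The state is a dict: "time_s": time; "joint_positions": joint angles; "qvel": joint speeds; "tau": joint torques, N m; "position": TCP position; "tcp_rot": TCP orientation; "ft_force": force on the tool from outside, world axes, zero at the start; "ft_torque": the same for the moment, N m; "grip_width": opening from 0.0 (shut) to 1.0 (fully open); "finger_force": force on a finger pad.
Only numpy, scipy, OpenCV 4.12 (cv2) and the standard library are available. Lean on these libraries where they do the work, as an engineer would, in place of code of your own. Each camera call takes 0.05 s, during which the arm holds its last target. There are 200 camera calls.

## Working session

There is one attempt and no reset: what is moved stays moved. The work goes in short steps, Python scripts to look and compute and a tool call to move; the robot and the scene stay as the last step left them, time stands still between calls to the robot, and variables do not carry over. Pictures are saved under pics/ and viewed, at most 12 in all, crops included, and the job is handed in when it is done.

Besides the shell and the picture viewer there is one more tool, called by a JSON object that holds its "api" and its "payload", one argument or row to a line. step_arm: Moves the arm, as the interface text tells. Shifts and turns lie within -1 to 1; 1 stands for 0.1 m of shift or pi rad of turn. Its arguments: {"type":"object","properties":{"deltas":{"type":"array"},"squeeze":{"type":"number"}},"required":["deltas"]}

```bash
ls; mkdir -p pics; python3 - <<'E'
from workcell import ctrl,get_image,calibration
import cv2,numpy as np
print(ctrl.get_state())
for n in ["scene","top"]:
    im=get_image(n); cv2.imwrite(f"pics/{n}0.png",im[...,::-1]); print(n,calibration(n))
E
```

```text
pics
{'time_s': 0.0, 'joint_positions': array([-1.26622963,  0.41186857, -0.01272538,  1.5970944 ,  0.00560264,
        1.13427985, -0.08218285]), 'qvel': array([ 5.50062993e-04,  1.00667039e-04,  4.25510901e-05,  6.79029594e-04,
       -1.90495259e-03, -6.82043853e-04,  1.34764731e-03]), 'tau': array([-8.25265761e-04, -6.00611830e+01,  6.81553781e-01, -2.99413723e+01,
        1.38213541e-02,  1.03425936e-02,  2.92239986e-05]), 'position': array([0.227467  , 0.58158444, 0.2304519 ]), 'tcp_rot': array([-5.82035649e-01, -3.08701288e+00,  2.51859903e-03]), 'ft_force': array([-0.65875957,  0.11859699,  0.27544362]), 'ft_torque': array([0.04947142, 0.02857791, 0.03481332]), 'finger_force': 0.0, 'grip_width': 0.9954874045787948}
scene {'camera_matrix': array([[490.76727734,   0.        , 326.92150421],
       [  0.        , 490.76727734, 191.5515419 ],
       [  0.        ,   0.        ,   1.        ]]), 'position': array([1.10546188, 0.63403276, 1.06738238]), 'rotation': array([0.30946863, 0.73137768, 2.18970445])}
top {'camera_matrix': array([[368.46401038,   0.        , 318.26987682],
       [  0.        , 368.46401038, 195.06671847],
       [  0.        ,   0.        ,   1.        ]]), 'position': array([0.46571585, 0.13314393, 0.97703612]), 'rotation': array([ 0.09214279, -0.07928053, -1.54227398])}
```

View pics/scene0.png

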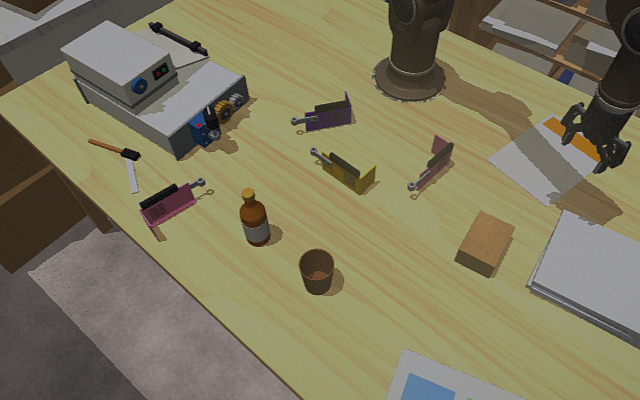

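View pics/top0.png

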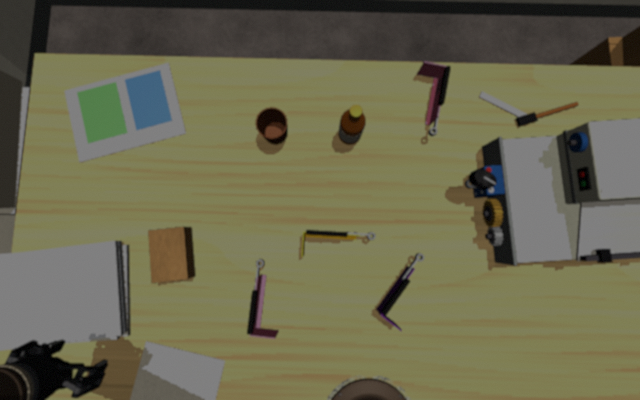

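The scene view shows the machine at upper left, with its hinge near (205,125), and the yellow guard near (345,170). In the top view the guard runs from (303,240) to its knuckle at (370,237), and the collar is near (482,180). I'll zoom in on the guard and the collar.

```bash
cat > h.py <<'E'
import numpy as np,cv2
from scipy.spatial.transform import Rotation as R
from workcell import ctrl,get_image,calibration
def ray(c,uv):
    K=c["camera_matrix"];p=np.linalg.inv(K)@[uv[0],uv[1],1.]
    return np.array(c["position"]),R.from_rotvec(c["rotation"]).apply([p[0],-p[1],-p[2]])
def onz(c,uv,z):
    o,d=ray(c,uv);return o+d*(z-o[2])/d[2]
def proj(c,P):
    q=R.from_rotvec(c["rotation"]).inv().apply(np.asarray(P)-c["position"]);q=np.array([q[0],-q[1],-q[2]])
    return (c["camera_matrix"]@(q/q[2]))[:2]
def tri(views):
    A=np.zeros((3,3));b=np.zeros(3)
    for c,uv in views:
        o,d=ray(c,uv);d=d/np.linalg.norm(d);M=np.eye(3)-np.outer(d,d);A+=M;b+=M@o
    return np.linalg.solve(A,b)
E
python3 - <<'E'
from h import *
t=cv2.imread("pics/top0.png");s=cv2.imread("pics/scene0.png")
f=lambda im,x,y,w,h:cv2.resize(im[y:y+h,x:x+w],(400,300),interpolation=cv2.INTER_CUBIC)
a=np.vstack([np.hstack([f(t,460,150,60,45),f(t,295,210,100,75)]),np.hstack([f(s,180,90,80,60),f(s,300,135,88,66)])])
a=cv2.convertScaleAbs(a,alpha=1.5); cv2.imwrite("pics/z0.png",a)
ct=calibration("top")
hsv=cv2.cvtColor(t,cv2.COLOR_BGR2HSV)
print("collar",onz(ct,(483,178),.14))
m=(hsv[...,2]<50).astype(np.uint8);m[:225]=0;m[250:]=0;m[:,:295]=0;m[:,385:]=0
y,x=np.nonzero(m);print(len(x),cv2.minAreaRect(np.c_[x,y].astype(np.float32)))
print("kn",onz(ct,(370,237),.059))
E
```

```text
collar [ 0.60696335 -0.23478688  0.14      ]
124 ((326.49658203125, 233.05862426757812), (39.1675910949707, 3.112267255783081), 3.3664605617523193)
kn [0.46565586 0.01133368 0.059     ]
```

View pics/z0.png

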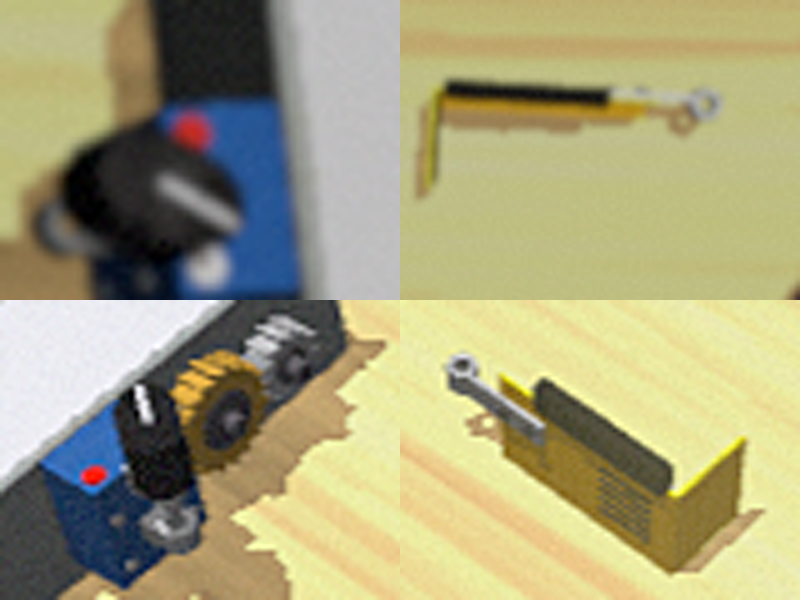

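The zoom shows the collar's flat top centred at about (483,178.5) in the top view. Its white pointer faces lower right, the red mark is above right, and the white mark is below right. The guard's x axis points left in the top image, which is world +y. Next I'll compute coarse poses from these pixels.

```bash
python3 - <<'E'
from h import *
ct=calibration("top");cs=calibration("scene")
t=cv2.imread("pics/top0.png")
c=onz(ct,(483.2,178.5),.141);print("collar",c, tri([(ct,(483.2,178.5)),(cs,(208.6,110))]))
p=onz(ct,(460+240/6.67,150+222/6.67),.141)
d=(p-c)[:2];print("ptr deg",np.degrees(np.arctan2(d[1],d[0])))
k=onz(ct,(295+703/4-100,210+103/4),.059)
print("kn",k)
l=onz(ct,(295+(445-400)/4,210+88/4),.092);r=onz(ct,(295+(610-400)/4,210+96/4),.092)
g=(l+r)/2;d=l-r;print("rail",g,np.linalg.norm(d),np.degrees(np.arctan2(d[1],d[0])), np.linalg.norm((g-k)[:2]),np.degrees(np.arctan2(*(g-k)[1::-1])))
print("bottle",onz(ct,(350,133),.03),onz(ct,(356,111),.19),"cup",onz(ct,(272,140),.0))
for uv in [(485,142),(497,263)]:print("mach edge",onz(ct,uv,.1))
print("red",onz(ct,(460+192/6.67,150+130/6.67),.1),"wht",onz(ct,(460+210/6.67,150+268/6.67),.1))
E
```

```text
collar [ 0.60564911 -0.23477828  0.141     ] [ 0.6064048  -0.23352809  0.1539843 ]
ptr deg -109.63354123349048
kn [0.46877938 0.00951688 0.059     ]
rail [0.47235175 0.11875417 0.092     ] 0.0986387560916267 88.79397721440401 0.10929568688603214 88.12693176466811
bottle [0.73632251 0.06330672 0.03      ] [0.74060561 0.06278446 0.19      ] cup [0.72006633 0.2723059  0.        ]
mach edge [ 0.70222262 -0.25910784  0.1       ]
mach edge [ 0.41329997 -0.28067861  0.1       ]
red [ 0.63479427 -0.26668632  0.1       ] wht [ 0.58477244 -0.27194893  0.1       ]
```

{"api": "step_arm", "payload": {
  "deltas": [
    [0,-0.3,-0.1,0,0,0.03,1],
    [0,-0.6,-0.3,0,0,0.06,1],
    [0.1,-0.9,-0.5,0,0,0.09,1],
    [0.3,-1,-0.6,0,0,0.12,1],
    [0.5,-1,-0.7,0,0,0.15,1],
    [0.7,-1,-0.7,0,0,0.18,1],
    [-0.9,-1,-0.7,0,0,0.18,1],
    [-0.9,-1,-0.7,0,0,0.18,1]
  ]
}}

```text
time_s: 0.77
position: [0.2002, 0.4855, 0.3012]
tcp_rot: [-1.408, -2.807, -0.0]
ft_force: [2.5, -0.2, 0.3]
grip_width: 1.0
finger_force: 0.0
```

```bash
cat >> h.py <<'E'
def yaw():
    s=ctrl.get_state();y=R.from_rotvec(s["tcp_rot"]).as_matrix()[:,1];return np.degrees(np.arctan2(y[1],y[0]))
def plan(ways):
    "ways: (x,y,z,yaw deg of tool y); prints tool shift and turn of each leg in move units"
    p=np.array(ctrl.get_state()["position"]);w=yaw();print("now",p.round(4),round(w,2))
    for q in ways:
        a=np.radians(w);D=np.array(q[:3])-p
        x=np.array([-np.sin(a),np.cos(a)]);y=np.array([np.cos(a),np.sin(a)])
        print(np.round([x@D[:2]*10,y@D[:2]*10,-D[2]*10,-(q[3]-w)/180],4)); p=np.array(q[:3]);w=q[3]
E
python3 -c "
from h import *
plan([(.27,.395,.3,20),(.34,.305,.3,5),(.41,.21,.3,0),(.472,.12,.3,0)])"
```

```text
now [0.2002 0.4855 0.3012] 36.72
[-1.1425  0.0189  0.0121  0.0929]
[-1.0851  0.35   -0.      0.0833]
[-1.0074  0.6145 -0.      0.0278]
[-0.9   0.62 -0.    0.  ]
```

{"api": "step_arm", "payload": {
  "deltas": [
    [-0.12,0,0,0,0,0.012,1],
    [-0.25,0,0,0,0,0.024,1],
    [-0.4,0,0,0,0,0.036,1],
    [-0.55,0,0,0,0,0.048,1],
    [-0.7,0,0,0,0,0.06,1],
    [-0.85,0,0,0,0,0.075,1],
    [-1,0,0,0,0,0.093,1],
    [-1,0.1,0,0,0,0.093,1]
  ]
}}

```text
time_s: 1.43
position: [0.2722, 0.406, 0.3017]
tcp_rot: [1.823, 2.558, -0.001]
ft_force: [-0.7, 0.5, -0.6]
grip_width: 1.002
finger_force: 0.0
```

{"api": "step_arm", "payload": {
  "deltas": [
    [-0.15,0.05,0,0,0,0.012,1],
    [-0.3,0.1,0,0,0,0.024,1],
    [-0.45,0.15,0,0,0,0.036,1],
    [-0.6,0.2,0,0,0,0.048,1],
    [-0.75,0.26,0,0,0,0.06,1],
    [-0.9,0.32,0,0,0,0.075,1],
    [-1,0.37,0,0,0,0.083,1],
    [-1,0.45,0,0,0,0.083,1]
  ]
}}

```text
time_s: 2.1
position: [0.3481, 0.3277, 0.3016]
tcp_rot: [2.137, 2.302, 0.0]
ft_force: [0.1, -0.4, -0.2]
grip_width: 0.999
finger_force: 0.0
```

{"api": "step_arm", "payload": {
  "deltas": [
    [-0.15,0.08,0,0,0,0.005,1],
    [-0.3,0.16,0,0,0,0.01,1],
    [-0.45,0.24,0,0,0,0.015,1],
    [-0.6,0.32,0,0,0,0.02,1],
    [-0.75,0.4,0,0,0,0.025,1],
    [-0.9,0.5,0,0,0,0.028,1],
    [-1,0.6,0,0,0,0.028,1],
    [-1,0.65,0,0,0,0.028,1]
  ]
}}

```text
time_s: 2.77
position: [0.4212, 0.2324, 0.3016]
tcp_rot: [2.235, 2.206, 0.001]
ft_force: [0.3, -0.1, 0.2]
grip_width: 1.004
finger_force: 0.0
```

{"api": "step_arm", "payload": {
  "deltas": [
    [-0.15,0.08,0,0,0,0,1],
    [-0.3,0.16,0,0,0,0,1],
    [-0.45,0.24,0,0,0,0,1],
    [-0.6,0.32,0,0,0,0,1],
    [-0.75,0.4,0,0,0,0,1],
    [-0.9,0.5,0,0,0,0,1],
    [-1,0.55,0,0,0,0,1],
    [-1,0.55,0,0,0,0,1]
  ]
}}

```text
time_s: 3.43
position: [0.4746, 0.1328, 0.3014]
tcp_rot: [2.234, 2.208, -0.0]
ft_force: [0.2, 0.3, -0.6]
grip_width: 1.0
finger_force: 0.0
```

```bash
python3 -c "
from h import *
c=calibration('wrist');cv2.imwrite('pics/w1.png',get_image('wrist')[...,::-1])
import pickle;pickle.dump(c,open('w1.pkl','wb'))
for P in [(.472,.119,.092),(.469,.0075,.059),(.606,-.235,.141)]: print(proj(c,P))
plan([(.54,.02,.28,0),(.58,-.07,.26,-10),(.6,-.15,.25,-19),(.606,-.234,.25,-19)])"
```

```text
[319.59412365 185.51124171]
[318.55753848 255.22075512]
[417.75834605 437.2823086 ]
now [0.4739 0.1344 0.3013] -0.62
[-1.1366  0.6734  0.2125 -0.0034]
[-0.9     0.4     0.2     0.0556]
[-0.7531  0.3359  0.1     0.05  ]
[-0.7747  0.3302 -0.      0.    ]
```

View pics/w1.png

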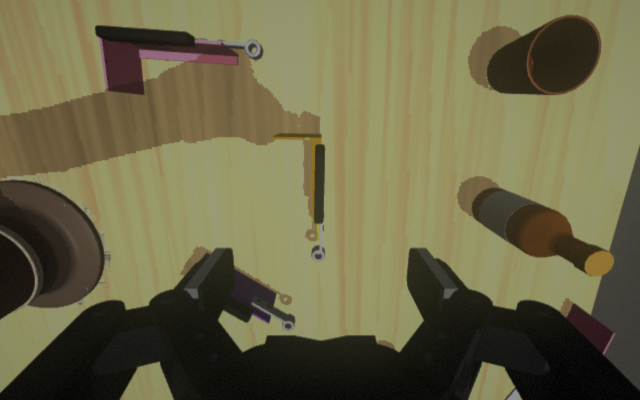

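The wrist view confirms the guard: rail centre about (320,184) and knuckle about (319,254), both close to the prediction. Next I'll move above the collar.

{"api": "step_arm", "payload": {
  "deltas": [
    [-0.15,0.08,0.02,0,0,0,1],
    [-0.3,0.16,0.05,0,0,0,1],
    [-0.45,0.25,0.08,0,0,0,1],
    [-0.6,0.34,0.11,0,0,0,1],
    [-0.75,0.43,0.14,0,0,0,1],
    [-0.9,0.52,0.17,0,0,0,1],
    [-1,0.6,0.2,0,0,0,1],
    [-1,0.67,0.21,0,0,0,1]
  ]
}}

```text
time_s: 4.15
position: [0.5398, 0.0335, 0.2799]
tcp_rot: [-2.233, -2.21, 0.001]
ft_force: [-0.3, -0.3, 0.8]
grip_width: 0.996
finger_force: 0.0
```

{"api": "step_arm", "payload": {
  "deltas": [
    [-0.15,0.05,0.02,0,0,0.007,1],
    [-0.3,0.1,0.05,0,0,0.014,1],
    [-0.45,0.16,0.08,0,0,0.021,1],
    [-0.6,0.22,0.11,0,0,0.028,1],
    [-0.75,0.28,0.14,0,0,0.035,1],
    [-0.9,0.34,0.17,0,0,0.042,1],
    [-1,0.38,0.2,0,0,0.05,1],
    [-1,0.4,0.2,0,0,0.056,1]
  ]
}}

```text
time_s: 4.82
position: [0.5786, -0.0687, 0.2598]
tcp_rot: [2.422, 2.0, -0.002]
ft_force: [0.0, -0.7, -0.2]
grip_width: 0.993
finger_force: 0.0
```

{"api": "step_arm", "payload": {
  "deltas": [
    [-0.15,0.05,0.02,0,0,0.007,1],
    [-0.3,0.1,0.05,0,0,0.014,1],
    [-0.45,0.16,0.07,0,0,0.021,1],
    [-0.6,0.22,0.1,0,0,0.028,1],
    [-0.75,0.28,0.1,0,0,0.035,1],
    [-0.9,0.34,0.1,0,0,0.042,1],
    [-1,0.38,0.1,0,0,0.05,1],
    [-1,0.38,0.1,0,0,0.05,1]
  ]
}}

```text
time_s: 5.48
position: [0.5976, -0.1738, 0.2504]
tcp_rot: [2.57, 1.805, -0.001]
ft_force: [0.2, -0.8, 1.0]
grip_width: 1.001
finger_force: 0.0
```

{"api": "step_arm", "payload": {
  "deltas": [
    [-0.1,0.05,0,0,0,0,1],
    [-0.2,0.1,0,0,0,0,1],
    [-0.3,0.15,0,0,0,0,1],
    [-0.4,0.2,0,0,0,0,1],
    [-0.5,0.24,0,0,0,0,1],
    [-0.58,0.26,0,0,0,0,1],
    [-0.62,0.26,0,0,0,0,1],
    [-0.62,0.26,0,0,0,0,1]
  ]
}}

```text
time_s: 6.15
position: [0.6009, -0.2398, 0.2503]
tcp_rot: [2.568, 1.809, -0.001]
ft_force: [0.4, 0.4, 0.4]
grip_width: 1.001
finger_force: 0.0
```

```bash
python3 -c "
from h import *
import pickle
c=calibration('wrist');cv2.imwrite('pics/w2.png',get_image('wrist')[...,::-1])
pickle.dump(c,open('w2.pkl','wb'))
print(proj(c,(.606,-.235,.141)));print(ctrl.get_state()['joint_positions'])
plan([])"
```

```text
[325.25883407 189.1891376 ]
[-0.15637007  0.49613556  0.68292468  1.54855685 -0.32643186  1.21387081
  0.23991312]
now [ 0.6013 -0.2388  0.2502] -19.63
```

View pics/w2.png

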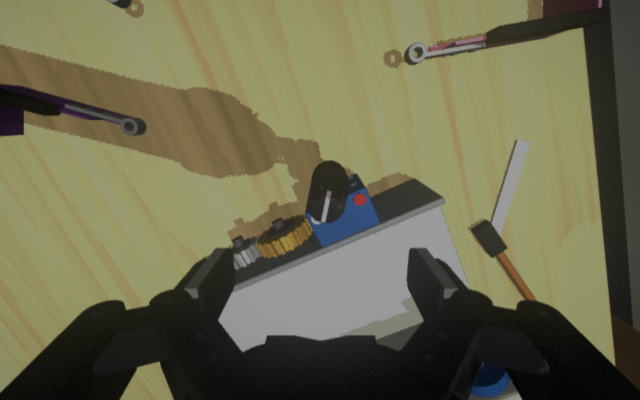

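The wrist camera shows the collar near (327,190) with its pointer going down to (322,215), and the red mark at (360,200). I'll measure it precisely.

```bash
python3 -c "
from h import *
import pickle
c=pickle.load(open('w2.pkl','rb'));im=cv2.imread('pics/w2.png')
hsv=cv2.cvtColor(im,cv2.COLOR_BGR2HSV)
for r in (hsv[150:230:4,300:360:3,2]): print(' '.join('%3d'%v for v in r))
z=cv2.convertScaleAbs(cv2.resize(im[150:240,280:400],(800,600),interpolation=cv2.INTER_CUBIC),alpha=2.2);cv2.imwrite('pics/w2z.png',z)
"
```

```text
123 122 121 118 118 115 115 157 155 154 154 156 156 154 153 153 155 157 157 155
123 122 122 119 120 117 111 151 153 154 155 154 155 155 154 154 154 154 155 155
124 123 121 120 117 117 114 123 156 154 153 156 155 154 153 155 155 156 156 155
120 124 124 121 118 117 117  81  46  44  43  46  78 148 154 152 152 155 154 156
119 122 124 123 120 112  43  42  42  43  42  42  44  42 106 153 155 153 155 154
120 120 123 123 120  42  42  46  45  47  45  44  45  45  44  88 117 150 155 154
120 119 123 123  92  43  45  45  44  43  43  45  44  44  44  44 115 110  66 113
120 119 120 123  48  44  44  43  44  43  41  42  45  44  43  44  59  67  45  46
120 120 121 120  43  41  43  41  41  40  41  43  41  40  43  41  42  47  55  47
122 118 120 112  40  40  43  50  40  40  41  41  41  43  41  39  38  56  53  48
124 122 119  73  41  39  42  42  42  70  54  40  42  39  38  39  39  46  48  72
122 123 119  48  39  38  40  39  39 115 112  39  36  38  41  40  65 110 126 105
122 123 119  40  42  39  43  48  54 149  76  41  45  38  47  48 121 120 141 152
123 121 115  46  45  45  45  49  77 152  52  52  50  45  48  54 125 126 115 152
125 123  67  43  44  43  44  46 141 149  46  47  48  61  54  89 120 124 127 119
122 124  47  40  44  44  46  45 151 127  45  45  45  49  41 122 123 123 122 124
114  97 101 102  45  43  41  54 154  71  44  45  44  46 107 121 122 121 122 121
 57  60  81 118 139  44  42  86 155  47  44  45  44 109 121 122 123 122 121 121
 60  95 108  91 133 153 144  90 101  55  56 113 122 122 120 122 120 123 123 123
 86 108 128 117 114 120 119 119 119 121 121 122 122 123 124 122 120 121 121 123
```

View pics/w2z.png

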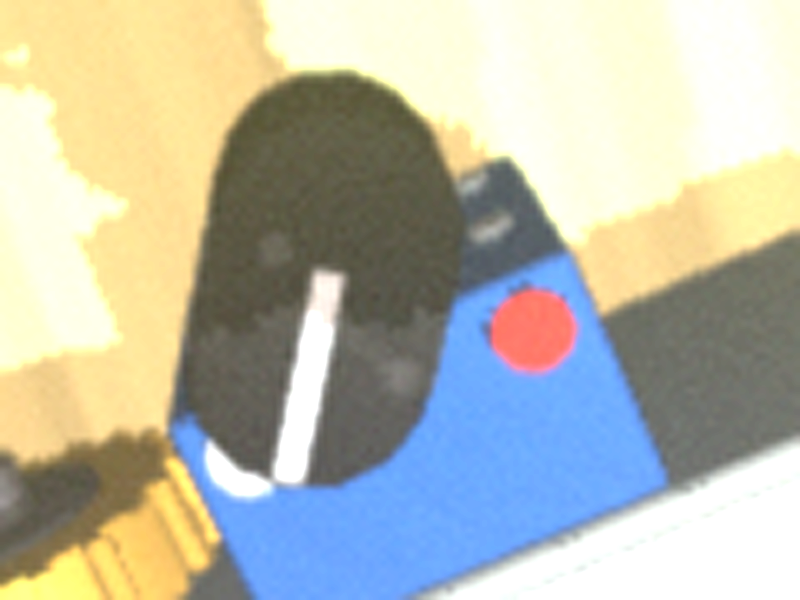

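```bash
python3 -c "
from h import *
import pickle
c=pickle.load(open('w2.pkl','rb'))
f=lambda u,v,z=.141:onz(c,(280+u/6.667,150+v/6.667),z)
C=f(327,279);d=(f(290,487)-f(330,270))[:2];a=np.degrees(np.arctan2(d[1],d[0]))
print(C,'ptr',a, np.linalg.norm((f(335,72)-f(292,487))[:2]),np.linalg.norm((f(200,290)-f(457,270))[:2]))
A,B=f(420,600,.1),f(800,430,.1);print('machine x',np.degrees(np.arctan2(*(B-A)[1::-1])))
r=f(532,330,.1);w=f(240,470,.1);
for p in(r,w):e=(p-C)[:2];print(np.degrees(np.arctan2(e[1],e[0])),np.linalg.norm(e))
c1=pickle.load(open('w1.pkl','rb'));k=onz(c1,(318.5,253.5),.059);im=cv2.imread('pics/w1.png')
V=cv2.cvtColor(im,cv2.COLOR_BGR2HSV)[...,2][140:228,308:332];y,x=np.nonzero(V<55);R_=cv2.minAreaRect(np.c_[x+308,y+140].astype(np.float32));print(R_)
P=cv2.boxPoints(R_);P=P[np.argsort(P[:,1])];l=onz(c1,(P[0]+P[1])/2,.092);q=onz(c1,(P[2]+P[3])/2,.092);e=l-q
print('rail',(l+q)/2,np.linalg.norm(e),np.degrees(np.arctan2(e[1],e[0])),'kn',k,np.linalg.norm(((l+q)/2-k)[:2]))
plan([(C[0],C[1],.18,a+90),(C[0],C[1],.111,a+90)])
"
```

```text
[ 0.6083619  -0.23842801  0.141     ] ptr -119.30743279899156 0.05746325301633744 0.034343519202645355
machine x 6.486003087354542
-49.306621108653445 0.03828268790372503
-126.0578698321798 0.043984661520167646
((319.0309143066406, 183.02392578125), (7.217868328094482, 76.06884002685547), 0.8951737284660339)
rail [0.47129569 0.12037246 0.092     ] 0.09604830263100181 88.37936123866272 kn [0.46895378 0.01024172 0.059     ] 0.11015563055215849
now [ 0.6013 -0.2388  0.2502] -19.63
[0.027  0.0659 0.7025 0.0538]
[ 0.    0.    0.69 -0.  ]
```

{"api": "step_arm", "payload": {
  "deltas": [
    [0.01,0.02,0.1,0,0,0.01,1],
    [0.02,0.04,0.2,0,0,0.02,1],
    [0.03,0.07,0.3,0,0,0.03,1],
    [0.03,0.07,0.4,0,0,0.04,1],
    [0.03,0.07,0.5,0,0,0.05,1],
    [0.03,0.07,0.6,0,0,0.054,1],
    [0.03,0.07,0.68,0,0,0.054,1],
    [0.03,0.07,0.7,0,0,0.054,1]
  ]
}}

```text
time_s: 6.87
position: [0.6085, -0.2372, 0.1782]
tcp_rot: [-2.709, -1.587, 0.003]
ft_force: [-0.8, -0.4, -0.6]
grip_width: 1.001
finger_force: 0.0
```

{"api": "step_arm", "payload": {
  "deltas": [
    [0,0,0.12,0,0,0,1],
    [0,0,0.25,0,0,0,1],
    [0,0,0.38,0,0,0,1],
    [0,0,0.5,0,0,0,1],
    [0,0,0.6,0,0,0,1],
    [0,0,0.66,0,0,0,1],
    [0,0,0.68,0,0,0,1],
    [0,0,0.68,0,0,0,1]
  ]
}}

```text
time_s: 7.53
position: [0.609, -0.2377, 0.1117]
tcp_rot: [-2.71, -1.588, 0.001]
ft_force: [-0.5, -0.8, -0.0]
grip_width: 1.003
finger_force: 0.0
```

{"api": "step_arm", "payload": {
  "deltas": [
    [0,0,0,0,0,0,0.4],
    [0,0,0,0,0,0,0.0],
    [0,0,0,0,0,0,-0.1],
    [0,0,0,0,0,0,-0.2],
    [0,0,0,0,0,0,-0.3],
    [0,0,0,0,0,0,-0.4],
    [0,0,0,0,0,0,-0.4],
    [0,0,0,0,0,0,-0.4]
  ],
  "squeeze": 20
}}

```text
time_s: 8.2
position: [0.6095, -0.2377, 0.1128]
tcp_rot: [2.711, 1.588, 0.001]
ft_force: [-1.6, 0.3, 6.0]
grip_width: 0.394
finger_force: 23.5
```

{"api": "step_arm", "payload": {
  "deltas": [
    [0,0,0,0,0,-0.02,-0.4],
    [0,0,0,0,0,-0.04,-0.4],
    [0,0,0,0,0,-0.06,-0.4],
    [0,0,0,0,0,-0.08,-0.4],
    [0,0,0,0,0,-0.1,-0.4],
    [0,0,0,0,0,-0.12,-0.4],
    [0,0,0,0,0,-0.14,-0.4],
    [0,0,0,0,0,-0.16,-0.4]
  ]
}}

```text
time_s: 8.87
position: [0.6078, -0.2373, 0.1128]
tcp_rot: [-2.226, -2.213, 0.001]
ft_force: [-7.6, 3.3, 10.4]
grip_width: 0.398
finger_force: 24.6
```

{"api": "step_arm", "payload": {
  "deltas": [
    [0,0,0,0,0,-0.02,-0.4],
    [0,0,0,0,0,-0.04,-0.4],
    [0,0,0,0,0,-0.06,-0.4],
    [0,0,0,0,0,-0.08,-0.4],
    [0,0,0,0,0,-0.1,-0.4],
    [0,0,0,0,0,-0.12,-0.4],
    [0,0,0,0,0,-0.14,-0.4],
    [0,0,0,0,0,-0.16,-0.4]
  ]
}}

```text
time_s: 9.53
position: [0.6062, -0.2376, 0.1127]
tcp_rot: [-1.605, -2.694, 0.002]
ft_force: [-13.5, 2.6, 13.8]
grip_width: 0.393
finger_force: 25.0
```

```bash
python3 -c "
from h import *
s=ctrl.get_state();print(s['ft_force'],s['ft_torque'],s['joint_positions'],s['finger_force'],s['grip_width']);plan([])"
```

```text
[-13.45246227   2.64079142  13.81810043] [ 0.68880121  2.70754709 -0.14300196] [ 0.03423013  0.59401394  0.38775402  1.66008653 -0.26403332  0.94517225
  1.01493137] 25.039022332057357 0.39305348288073283
now [ 0.6062 -0.2376  0.1127] 28.43
```

{"api": "step_arm", "payload": {
  "deltas": [
    [0.014,-0.026,-0.01,0,0,-0.015,-0.4],
    [0.014,-0.026,-0.01,0,0,-0.03,-0.4],
    [0.014,-0.026,-0.01,0,0,-0.04,-0.4],
    [0.014,-0.026,-0.01,0,0,-0.05,-0.4],
    [0.014,-0.026,-0.01,0,0,-0.06,-0.4],
    [0.014,-0.026,-0.01,0,0,-0.07,-0.4],
    [0.014,-0.026,-0.01,0,0,-0.08,-0.4],
    [0.014,-0.026,-0.01,0,0,-0.085,-0.4]
  ]
}}

```text
time_s: 10.2
position: [0.6053, -0.2382, 0.1129]
tcp_rot: [-1.235, -2.887, 0.001]
ft_force: [-3.5, -1.3, 0.8]
grip_width: 0.396
finger_force: 22.9
```

```bash
python3 -c "
from h import *
s=ctrl.get_state();print(s['ft_force'],s['ft_torque'],s['finger_force'],s['grip_width']);plan([])"
```

```text
[-3.45532733 -1.31351243  0.8063343 ] [-0.18390027  0.61313902 -0.13936656] 22.886326569132507 0.39589805335921047
now [ 0.6053 -0.2382  0.1129] 43.66
```

{"api": "step_arm", "payload": {
  "deltas": [
    [0,0,0,0,0,-0.005,-0.4],
    [0,0,0,0,0,-0.01,-0.4],
    [0,0,0,0,0,-0.015,-0.4],
    [0,0,0,0,0,-0.02,-0.4],
    [0,0,0,0,0,-0.02,-0.4],
    [0,0,0,0,0,-0.02,-0.4],
    [0,0,0,0,0,-0.02,-0.4],
    [0,0,0,0,0,-0.02,-0.4]
  ]
}}

```text
time_s: 10.87
position: [0.6052, -0.2383, 0.1129]
tcp_rot: [-1.145, -2.924, 0.002]
ft_force: [-5.1, -1.5, 1.2]
grip_width: 0.396
finger_force: 21.9
```

```bash
python3 -c "
from h import *
s=ctrl.get_state();print(s['ft_force'],s['ft_torque'],s['finger_force'],s['grip_width']);plan([])"
```

```text
[-5.08159213 -1.46795248  1.21845456] [-0.42946541  1.07211364  0.11423677] 21.913825725205243 0.3958560646525802
now [ 0.6052 -0.2383  0.1129] 47.23
```

{"api": "step_arm", "payload": {
  "deltas": [
    [0,0,0,0,0,-0.005,-0.4],
    [0,0,0,0,0,-0.01,-0.4],
    [0,0,0,0,0,-0.015,-0.4],
    [0,0,0,0,0,-0.02,-0.4],
    [0,0,0,0,0,-0.025,-0.4],
    [0,0,0,0,0,-0.03,-0.4],
    [0,0,0,0,0,-0.035,-0.4],
    [0,0,0,0,0,-0.04,-0.4]
  ]
}}

```text
time_s: 11.53
position: [0.604, -0.2376, 0.113]
tcp_rot: [-0.965, -2.985, -0.002]
ft_force: [-8.9, 1.8, 5.5]
grip_width: 0.391
finger_force: 79.5
```

```bash
python3 -c "
from h import *
s=ctrl.get_state();print(s['ft_force'],s['ft_torque'],s['finger_force'],s['grip_width']);plan([])"
```

```text
[-8.91630051  1.78395995  5.52048622] [ 0.42835445  2.03501404 -2.49412821] 79.53596125356853 0.3914625908667119
now [ 0.604  -0.2376  0.113 ] 54.17
```

{"api": "step_arm", "payload": {
  "deltas": [
    [0,0,0,0,0,0.01,-0.4],
    [0,0,0,0,0,0.01,0],
    [0,0,0,0,0,0.01,0.5],
    [0,0,0,0,0,0.01,1],
    [0,0,0,0,0,0.01,1],
    [0,0,0,0,0,0.01,1],
    [0,0,0,0,0,0.01,1],
    [0,0,0,0,0,0.01,1]
  ]
}}

```text
time_s: 12.2
position: [0.6065, -0.2376, 0.1133]
tcp_rot: [1.006, 2.976, 0.0]
ft_force: [-0.7, -0.2, -0.7]
grip_width: 1.002
finger_force: 0.0
```

{"api": "step_arm", "payload": {
  "deltas": [
    [0,0,-0.1,0,0,0,1],
    [0,0,-0.22,0,0,0,1],
    [0,0,-0.35,0,0,0,1],
    [0,0,-0.48,0,0,0,1],
    [0,0,-0.61,0,0,0,1],
    [0,0,-0.75,0,0,0,1],
    [0,0,-0.9,0,0,0,1],
    [0,0,-1,0,0,0,1]
  ]
}}

```text
time_s: 12.87
position: [0.6069, -0.238, 0.2162]
tcp_rot: [1.006, 2.973, 0.0]
ft_force: [0.4, -0.9, 0.4]
grip_width: 0.999
finger_force: 0.0
```

{"api": "step_arm", "payload": {
  "deltas": [
    [0,0,-0.15,0,0,0.03,1],
    [0,0,-0.3,0,0,0.06,1],
    [0,0,-0.4,0,0,0.09,1],
    [0,0,-0.5,0,0,0.12,1],
    [0,0,-0.5,0,0,0.15,1],
    [0,0,-0.5,0,0,0.18,1],
    [0,0,-0.5,0,0,0.21,1],
    [0,0,-0.5,0,0,0.24,1]
  ]
}}

```text
time_s: 13.53
position: [0.6063, -0.2376, 0.2642]
tcp_rot: [2.037, 2.391, 0.001]
ft_force: [0.7, -1.0, -0.3]
grip_width: 1.001
finger_force: 0.0
```

```bash
python3 -c "
from h import *
import pickle
c=calibration('wrist');im=get_image('wrist')[...,::-1];cv2.imwrite('pics/w3.png',im);pickle.dump(c,open('w3.pkl','wb'))
u=proj(c,(.605,-.238,.12)).round().astype(int);print(u)
x0,y0=u-[60,45];print(x0,y0)
cv2.imwrite('pics/w3z.png',cv2.convertScaleAbs(cv2.resize(im[y0:y0+90,x0:x0+120],(800,600),interpolation=cv2.INTER_CUBIC),alpha=2.2))
plan([(.56,-.15,.27,0),(.52,-.06,.27,0),(.49,.03,.27,-2),(.472,.12,.22,-1.6),(.472,.12,.12,-1.6)])"
```

```text
[320 188]
260 143
now [ 0.6063 -0.2375  0.2641] 8.79
[ 0.9359 -0.3242 -0.059   0.0489]
[ 0.9 -0.4 -0.   0. ]
[ 0.9    -0.3    -0.      0.0111]
[ 0.8932 -0.2113  0.5    -0.0022]
[ 0.  0.  1. -0.]
```

View pics/w3z.png

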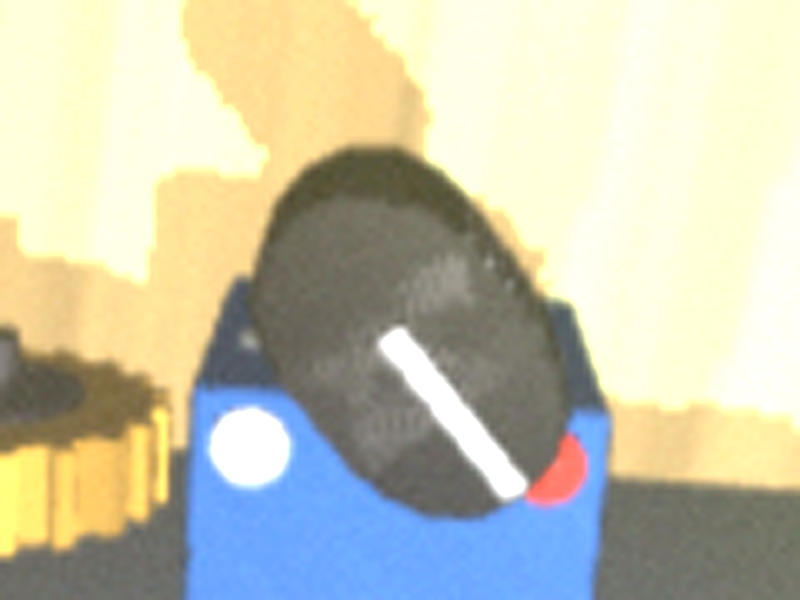

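The pointer stripe now runs from (393,338) to (510,490) in the crop and meets the red mark, so the collar is at its stop. I'll refine the hinge axis from the views and start back to the guard.

```bash
python3 -c "
from h import *
import pickle
c2=pickle.load(open('w2.pkl','rb'));c3=pickle.load(open('w3.pkl','rb'))
f2=lambda u,v,z=.141:onz(c2,(280+u/6.667,150+v/6.667),z)
f3=lambda u,v,z=.141:onz(c3,(260+u/6.667,143+v/6.667),z)
an=lambda d:round(np.degrees(np.arctan2(d[1],d[0])),1)
s2,e2,s3,e3=f2(330,270),f2(290,487),f3(393,335),f3(512,490)
print('stripe',s2,e2,an(e2-s2),'|',s3,e3,an(e3-s3),'turned',an(e3-s3)-an(e2-s2))
# lines of the stripe in both views cross on the axis
d2=(e2-s2)[:2];d3=(e3-s3)[:2];t=np.linalg.solve(np.c_[d2,-d3],(s3-s2)[:2]);print('axis',s2[:2]+t[0]*d2)
r=f2(532,330,.1);w3=f3(250,447,.1);w2=f2(240,470,.1);r3=f3(548,462,.1)
print('red',r,r3,'wht',w3,w2)
j=[f3(195,388,.1),f3(610,408,.1)];print('jamb front edge',j,an(j[1]-j[0]),np.linalg.norm(j[1]-j[0]))
"
```

```text
stripe [ 0.60914478 -0.23739328  0.141     ] [ 0.59385736 -0.26462686  0.141     ] -119.3 | [ 0.60362476 -0.23854376  0.141     ] [ 0.62421054 -0.25862609  0.141     ] -44.3 turned 75.0
axis [ 0.60677425 -0.24161623]
red [ 0.63332263 -0.26745432  0.1       ] [ 0.6339342  -0.26672059  0.1       ] wht [ 0.58483787 -0.27200716  0.1       ] [ 0.58247244 -0.27398622  0.1       ]
jamb front edge [array([ 0.57453866, -0.26337246,  0.1       ]), array([ 0.64230954, -0.25589154,  0.1       ])] 6.3 0.06818252099921386
```

{"api": "step_arm", "payload": {
  "deltas": [
    [0.1,-0.03,0,0,0,0.01,1],
    [0.22,-0.07,0,0,0,0.02,1],
    [0.34,-0.11,0,0,0,0.03,1],
    [0.47,-0.15,0,0,0,0.04,1],
    [0.6,-0.2,0,0,0,0.05,1],
    [0.73,-0.25,0,0,0,0.05,1],
    [0.86,-0.3,0,0,0,0.05,1],
    [1,-0.33,0,0,0,0.05,1]
  ]
}}

```text
time_s: 14.25
position: [0.5567, -0.1441, 0.2638]
tcp_rot: [2.211, 2.231, 0.0]
ft_force: [-0.3, 0.1, -0.2]
grip_width: 1.002
finger_force: 0.0
```

{"api": "step_arm", "payload": {
  "deltas": [
    [0.12,-0.05,0,0,0,0,1],
    [0.25,-0.1,0,0,0,0,1],
    [0.38,-0.16,0,0,0,0,1],
    [0.5,-0.22,0,0,0,0,1],
    [0.63,-0.28,0,0,0,0,1],
    [0.76,-0.34,0,0,0,0,1],
    [0.9,-0.4,0,0,0,0,1],
    [1,-0.4,0,0,0,0,1]
  ]
}}

```text
time_s: 14.92
position: [0.5157, -0.0435, 0.2638]
tcp_rot: [-2.211, -2.232, -0.001]
ft_force: [0.4, -0.4, -0.0]
grip_width: 1.002
finger_force: 0.0
```

{"api": "step_arm", "payload": {
  "deltas": [
    [0.12,-0.04,0,0,0,0,1],
    [0.25,-0.08,0,0,0,0,1],
    [0.38,-0.13,0.1,0,0,0,1],
    [0.5,-0.18,0.2,0,0,0,1],
    [0.63,-0.23,0.3,0,0,0,1],
    [0.76,-0.28,0.3,0,0,0,1],
    [0.9,-0.33,0.3,0,0,0,1],
    [1,-0.33,0.3,0,0,0,1]
  ]
}}

```text
time_s: 15.58
position: [0.4823, 0.0563, 0.2334]
tcp_rot: [-2.211, -2.231, -0.0]
ft_force: [-0.2, -0.2, 0.1]
grip_width: 1.002
finger_force: 0.0
```

```bash
python3 -c "
from h import *
plan([(.4715,.12,.19,-1.6),(.4715,.12,.12,-1.6)])"
```

```text
now [0.4823 0.0563 0.2334] 0.53
[ 0.6381 -0.1022  0.4341  0.0118]
[ 0.   0.   0.7 -0. ]
```

{"api": "step_arm", "payload": {
  "deltas": [
    [0.1,-0.02,0.05,0,0,0.002,1],
    [0.2,-0.04,0.1,0,0,0.004,1],
    [0.3,-0.06,0.17,0,0,0.006,1],
    [0.4,-0.08,0.24,0,0,0.008,1],
    [0.5,-0.1,0.31,0,0,0.01,1],
    [0.6,-0.1,0.38,0,0,0.011,1],
    [0.64,-0.1,0.43,0,0,0.011,1],
    [0.64,-0.1,0.43,0,0,0.011,1]
  ]
}}

```text
time_s: 16.25
position: [0.472, 0.12, 0.1892]
tcp_rot: [-2.249, -2.193, 0.002]
ft_force: [-0.1, -0.2, 0.1]
grip_width: 1.001
finger_force: 0.0
```

```bash
python3 -c "
from h import *
c=calibration('wrist');im=get_image('wrist')[...,::-1];cv2.imwrite('pics/w4.png',im)
V=cv2.cvtColor(im,cv2.COLOR_BGR2HSV)[...,2]
u=proj(c,(.4715,.12,.092));print(u)
m=(V<58).astype(np.uint8);m[:,:270]=0;m[:,370:]=0;m[310:]=0
n,l,st,ce=cv2.connectedComponentsWithStats(m);i=1+np.argmax(st[1:,4]);print(st[i])
y,x=np.nonzero(l==i);Rr=cv2.minAreaRect(np.c_[x,y].astype(np.float32));print(Rr)
P=cv2.boxPoints(Rr);P=P[np.argsort(P[:,1])];a=onz(c,(P[0]+P[1])/2,.092);b=onz(c,(P[2]+P[3])/2,.092);e=a-b
print((a+b)/2,np.linalg.norm(e),np.degrees(np.arctan2(e[1],e[0])))
plan([(.4715,.12,.12,-1.5),(.4715,.12,.063,-1.5)])"
```

```text
[321.57215418 200.19553006]
[ 316  142   13  112 1332]
((322.0, 197.5), (111.0, 12.0), 90.0)
[0.47185757 0.11968092 0.092     ] 0.0983948212957947 88.66366262371919
now [0.4723 0.1192 0.1898] -1.5
[ 0.0082 -0.0083  0.6977  0.    ]
[ 0.    0.    0.57 -0.  ]
```

{"api": "step_arm", "payload": {
  "deltas": [
    [0,0,0.1,0,0,0,1],
    [0,0,0.2,0,0,0,1],
    [0,-0.004,0.3,0,0,0,1],
    [0,-0.004,0.4,0,0,0,1],
    [0,-0.004,0.5,0,0,0,1],
    [0,-0.004,0.6,0,0,0,1],
    [0,-0.004,0.68,0,0,0,1],
    [0,-0.004,0.7,0,0,0,1]
  ]
}}

```text
time_s: 16.97
position: [0.4712, 0.1187, 0.1186]
tcp_rot: [-2.251, -2.19, 0.003]
ft_force: [0.3, 0.9, 0.3]
grip_width: 0.998
finger_force: 0.0
```

{"api": "step_arm", "payload": {
  "deltas": [
    [0,0,0.1,0,0,0,1],
    [0,0,0.2,0,0,0,0.8],
    [0,0,0.3,0,0,0,0.5],
    [0,0,0.4,0,0,0,0.2],
    [0,0,0.48,0,0,0,0],
    [0,0,0.54,0,0,0,0],
    [0,0,0.56,0,0,0,-0.2],
    [0,0,0.56,0,0,0,-0.3]
  ]
}}

```text
time_s: 17.63
position: [0.4717, 0.1188, 0.0637]
tcp_rot: [-2.251, -2.191, 0.002]
ft_force: [-0.4, 0.3, 0.6]
grip_width: 0.35
finger_force: 0.0
```

{"api": "step_arm", "payload": {
  "deltas": [
    [0,0,0,0,0,0,-0.4],
    [0,0,0,0,0,0,-0.5],
    [0,0,0,0,0,0,-0.6],
    [0,0,0,0,0,0,-0.7],
    [0,0,0,0,0,0,-0.8],
    [0,0,0,0,0,0,-1],
    [0,0,0,0,0,0,-1],
    [0,0,0,0,0,0,-1]
  ],
  "squeeze": 60
}}

```text
time_s: 18.3
position: [0.4727, 0.1192, 0.0648]
tcp_rot: [2.251, 2.191, 0.002]
ft_force: [0.4, 0.6, 5.1]
grip_width: 0.134
finger_force: 59.9
```

```bash
python3 -c "
from h import *
s=ctrl.get_state();print(s['ft_force'],s['ft_torque']);plan([])"
```

```text
[0.38523801 0.61758711 5.10152866] [-0.01555628 -0.09666379 -0.10083196]
now [0.4727 0.1192 0.0648] -1.56
```

{"api": "step_arm", "payload": {
  "deltas": [
    [0,0,-0.02,0,0,0,-1],
    [0,0,-0.05,0,0,0,-1],
    [0,0,-0.1,0,0,0,-1],
    [0,0,-0.15,0,0,0,-1],
    [0,0,-0.2,0,0,0,-1],
    [0,0,-0.24,0,0,0,-1],
    [0,0,-0.26,0,0,0,-1],
    [0,0,-0.26,0,0,0,-1]
  ]
}}

```text
time_s: 18.97
position: [0.4724, 0.1191, 0.0909]
tcp_rot: [2.251, 2.191, 0.002]
ft_force: [0.2, -0.7, -3.5]
grip_width: 0.129
finger_force: 58.4
```

{"api": "step_arm", "payload": {
  "deltas": [
    [-0.03,0.02,0,0,0,0,-1],
    [-0.1,0.07,0,0,0,0,-1],
    [-0.2,0.14,0,0,0,0,-1],
    [-0.32,0.22,0,0,0,0,-1],
    [-0.44,0.3,0,0,0,0,-1],
    [-0.55,0.38,0,0,0,0,-1],
    [-0.63,0.44,0,0,0,0,-1],
    [-0.68,0.47,0,0,0,0,-1]
  ]
}}

```text
time_s: 19.63
position: [0.518, 0.0478, 0.0901]
tcp_rot: [2.253, 2.188, -0.001]
ft_force: [0.8, 0.3, -3.5]
grip_width: 0.128
finger_force: 58.5
```

{"api": "step_arm", "payload": {
  "deltas": [
    [-0.07,0.05,0,0,0,0,-1],
    [-0.15,0.1,0,0,0,0,-1],
    [-0.24,0.17,0,0,0,0,-1],
    [-0.34,0.24,0,0,0,0,-1],
    [-0.44,0.31,0,0,0,0,-1],
    [-0.54,0.38,0,0,0,0,-1],
    [-0.62,0.43,0,0,0,0,-1],
    [-0.68,0.47,0,0,0,0,-1]
  ]
}}

```text
time_s: 20.3
position: [0.5629, -0.0212, 0.0902]
tcp_rot: [2.252, 2.189, -0.0]
ft_force: [0.3, -0.6, -4.2]
grip_width: 0.129
finger_force: 58.5
```

{"api": "step_arm", "payload": {
  "deltas": [
    [-0.07,0.05,0,0,0,0,-1],
    [-0.15,0.1,0,0,0,0,-1],
    [-0.24,0.17,0,0,0,0,-1],
    [-0.34,0.24,0,0,0,0,-1],
    [-0.44,0.31,0,0,0,0,-1],
    [-0.51,0.38,0,0,0,0,-1],
    [-0.53,0.44,0,0,0,0,-1],
    [-0.53,0.47,0,0,0,0,-1]
  ]
}}

```text
time_s: 20.97
position: [0.6088, -0.0749, 0.0903]
tcp_rot: [2.252, 2.189, 0.0]
ft_force: [1.0, 0.5, -4.1]
grip_width: 0.131
finger_force: 58.6
```

```bash
python3 -c "
from h import *
import pickle
s=ctrl.get_state();p=s['position'];print(s['ft_force'],s['ft_torque'],R.from_rotvec(s['tcp_rot']).as_matrix()[:,2]);plan([])
a=np.radians(yaw()+90);k=np.array(p)+[-.1115*np.cos(a),-.1115*np.sin(a),.0162-.031];print('kn est',k)
ims=[]
for n in ['wrist','scene','top']:
    c=calibration(n);im=get_image(n)[...,::-1];cv2.imwrite(f'pics/a_{n}.png',im);pickle.dump(c,open(f'a_{n}.pkl','wb'))
    u=proj(c,(k+[.6066,-.2416,.08])/2 if n=='x' else k);h=proj(c,(.6066,-.2416,.072));print(n,u,h)
    m=((u+h)/2).astype(int);w,hh=(120,90) if n=='wrist' else (68,51)
    x0=np.clip(m[0]-w//2,0,640-w);y0=np.clip(m[1]-hh//2,0,400-hh);print('crop',x0,y0,400/w)
    ims.append(cv2.convertScaleAbs(cv2.resize(im[y0:y0+hh,x0:x0+w],(400,300),interpolation=cv2.INTER_CUBIC),alpha=2))
ims.append(cv2.resize(cv2.imread('pics/a_scene.png')[60:260,100:380],(400,300)))
cv2.imwrite('pics/a.png',np.vstack([np.hstack(ims[:2]),np.hstack(ims[2:])]))
"
```

```text
[ 0.99113106  0.47432713 -4.08386993] [ 0.0475915  -0.03340767 -0.03318139] [ 5.45226554e-04 -3.17364649e-04 -9.99999801e-01]
now [ 0.6088 -0.0749  0.0903] -1.63
kn est [ 0.60564999 -0.18630524  0.07546034]
wrist [322.26453355 389.12088885] [325.44522511 442.28490594]
crop 263 310 3.3333333333333335
scene [227.87282914 139.14269187] [214.5430655  130.70506349]
crop 187 109 5.882352941176471
top [451.81007614 182.0881819 ] [473.73647905 182.49044176]
crop 428 157 5.882352941176471
```

View pics/a.png

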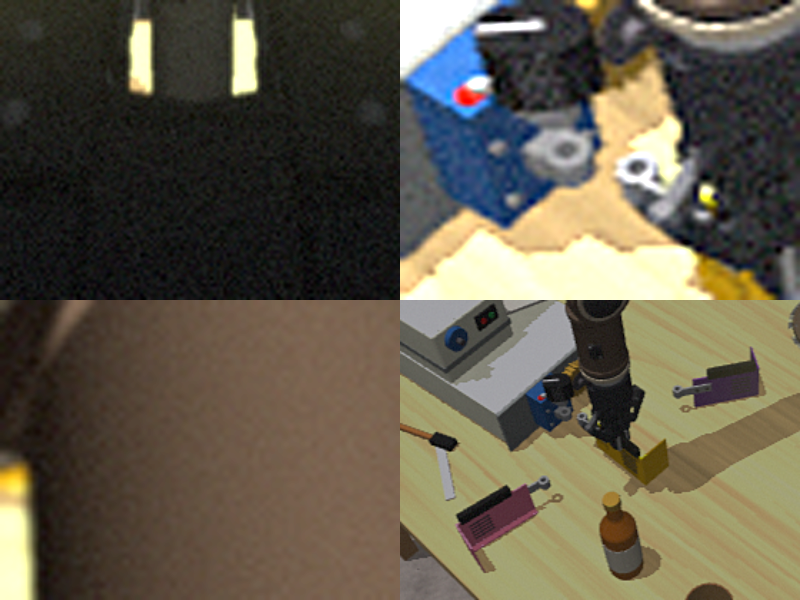

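```bash
python3 -c "
from h import *
c=calibration('scene');cr=lambda P:((proj(c,P)-[187,109])*5.882+[400,0]).round(1)
k=np.array([.60565,-.1863,.07546]);print('kn top',cr(k+[0,0,.009]))
H=np.array([.6066,-.2416,0])
for z in (.06,.084,.103,.141):print(z,cr(H+[0,0,z]))
for d in ([.005,0,0],[0,.005,0],[0,0,.005]):print('per 5mm',cr(k+d)-cr(k))
im=cv2.imread('pics/a_scene.png')
cv2.imwrite('pics/a2.png',cv2.convertScaleAbs(cv2.resize(im[100:150,195:262],(800,600),interpolation=cv2.INTER_CUBIC),alpha=1.6))
for P in (k+[0,0,.009],H+[0,0,.06],H+[0,0,.084],H+[0,0,.103],H+[0,0,.141]):print((proj(c,P)-[195,100])*[800/67,12])
"
```

```text
kn top [636.9 164.1]
0.06 [567.1 145.1]
0.084 [556.9 110. ]
0.103 [548.6  81.5]
0.141 [531.5  22.5]
per 5mm [-8.   6.1]
per 5mm [7.2 5.1]
per 5mm [-1.9 -7.3]
[385.46293076 442.78674934]
[243.59806965 404.00630511]
[222.95675521 332.41142708]
[206.19604916 274.27652925]
[171.50696118 153.9566228 ]
```

View pics/a2.png

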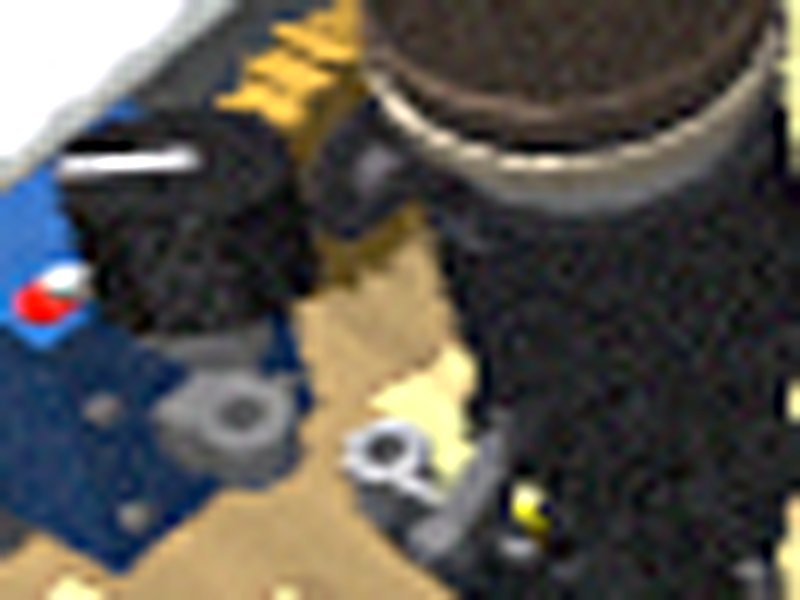

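The clear scene zoom shows the guard's knuckle hole at (386,449) and the lower machine knuckle's hole at (242,412). Both are offset from prediction by nearly the same amount, so the relative error is under 1 mm. I'll lower the guard 3.5 mm and slide it in slowly.

{"api": "step_arm", "payload": {
  "deltas": [
    [0,0.01,0.01,0,0,0,-1],
    [0,0.02,0.02,0,0,0,-1],
    [-0.02,0.03,0.03,0,0,0,-1],
    [-0.07,0.032,0.035,0,0,0,-1],
    [-0.12,0.032,0.035,0,0,0,-1],
    [-0.17,0.032,0.035,0,0,0,-1],
    [-0.2,0.032,0.035,0,0,0,-1],
    [-0.2,0.032,0.035,0,0,0,-1]
  ]
}}

```text
time_s: 21.78
position: [0.6103, -0.0955, 0.0869]
tcp_rot: [2.253, 2.189, -0.001]
ft_force: [-0.5, 0.3, -2.7]
grip_width: 0.13
finger_force: 58.6
```

{"api": "step_arm", "payload": {
  "deltas": [
    [-0.03,0,0,0,0,0,-1],
    [-0.07,0,0,0,0,0,-1],
    [-0.11,0,0,0,0,0,-1],
    [-0.15,0,0,0,0,0,-1],
    [-0.18,0,0,0,0,0,-1],
    [-0.2,0,0,0,0,0,-1],
    [-0.2,0,0,0,0,0,-1],
    [-0.2,0,0,0,0,0,-1]
  ]
}}

```text
time_s: 22.45
position: [0.6099, -0.1139, 0.0868]
tcp_rot: [-2.252, -2.191, -0.0]
ft_force: [0.4, 0.5, -3.8]
grip_width: 0.13
finger_force: 58.6
```

{"api": "step_arm", "payload": {
  "deltas": [
    [-0.03,0,0,0,0,0,-1],
    [-0.06,0,0,0,0,0,-1],
    [-0.09,0,0,0,0,0,-1],
    [-0.12,0,0,0,0,0,-1],
    [-0.14,0,0,0,0,0,-1],
    [-0.15,0,0,0,0,0,-1],
    [-0.15,0,0,0,0,0,-1],
    [-0.15,0,0,0,0,0,-1]
  ]
}}

```text
time_s: 23.12
position: [0.6095, -0.1288, 0.0868]
tcp_rot: [-2.251, -2.191, -0.0]
ft_force: [0.8, -0.4, -4.1]
grip_width: 0.13
finger_force: 58.6
```

```bash
python3 -c "
from h import *
s=ctrl.get_state();p=s['position'];print(s['ft_force'],s['ft_torque']);plan([])
a=np.radians(yaw()+90);k=np.array(p)+[-.1115*np.cos(a),-.1115*np.sin(a),.0162-.031];print('kn est',k)
im=get_image('scene')[...,::-1];cv2.imwrite('pics/b_scene.png',im);c=calibration('scene')
cv2.imwrite('pics/b2.png',cv2.convertScaleAbs(cv2.resize(im[107:147,192:245],(795,600),interpolation=cv2.INTER_CUBIC),alpha=1.6))
H=np.array([.6073,-.2415,0])
for P in (k+[0,0,.009],k-[0,0,.009],H+[0,0,.06],H+[0,0,.084]):print((proj(c,P)-[192,107])*15)
"
```

```text
[ 0.82212479 -0.42371626 -4.05402128] [-0.01045819 -0.00129608  0.02327477]
now [ 0.6095 -0.1288  0.0868] -1.56
kn est [ 0.60649682 -0.24030516  0.07198148]
[333.43141891 324.88471211]
[352.83232962 391.99388803]
[348.5436676  402.35262573]
[322.57129099 312.86942877]
```

View pics/b2.png

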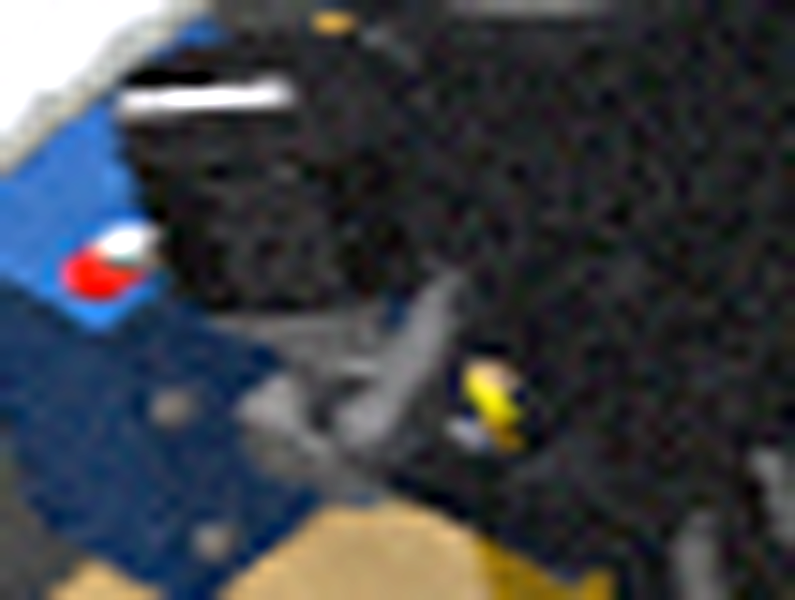

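The knuckle is inside the fork with no contact force. The axis from the collar grip, at two yaw angles, agrees with the image to within 1 mm, so I'll make a final 1 mm trim and let it settle.

{"api": "step_arm", "payload": {
  "deltas": [
    [-0.003,0.003,0,0,0,0,-1],
    [-0.006,0.006,0,0,0,0,-1],
    [-0.009,0.01,0,0,0,0,-1],
    [-0.009,0.01,0,0,0,0,-1],
    [-0.009,0.01,0,0,0,0,-1],
    [-0.009,0.01,0,0,0,0,-1],
    [-0.009,0.01,0,0,0,0,-1],
    [-0.009,0.01,0,0,0,0,-1]
  ]
}}

```text
time_s: 23.83
position: [0.6105, -0.1297, 0.0868]
tcp_rot: [-2.251, -2.191, -0.0]
ft_force: [1.1, -0.4, -3.6]
grip_width: 0.132
finger_force: 58.6
```

```bash
python3 -c "
from h import *
s=ctrl.get_state();p=s['position'];print(s['ft_force'],s['ft_torque'],abs(s['qvel']).max())
a=np.radians(yaw()+90);k=np.array(p)+[-.1115*np.cos(a),-.1115*np.sin(a),.0162-.031];print('kn est',k)
im=get_image('scene')[...,::-1];cv2.imwrite('pics/c_scene.png',im)
f=np.clip((im[115:145,200:240].astype(float)-20)*3.2,0,255).astype(np.uint8);cv2.imwrite('pics/c2.png',cv2.resize(f,(800,600),interpolation=cv2.INTER_CUBIC))
c=calibration('scene')
H=np.array([.6075,-.2412,0])
for P in (k+[0,0,.009],k-[0,0,.009],H+[0,0,.06],H+[0,0,.084],H+[0,0,.045]):print((proj(c,P)+[0,.6]-[200,115])*20)
"
```

```text
[ 1.07105068 -0.38430808 -3.62708578] [-0.00139354 -0.03403024  0.02128434] 0.000992139519188211
kn est [ 0.60746139 -0.24120448  0.07197544]
[275.03565409 286.02698614]
[301.00480538 375.50069061]
[305.05807802 390.27923241]
[270.42766558 270.97568933]
[326.21462329 463.16461354]
```

View pics/c2.png

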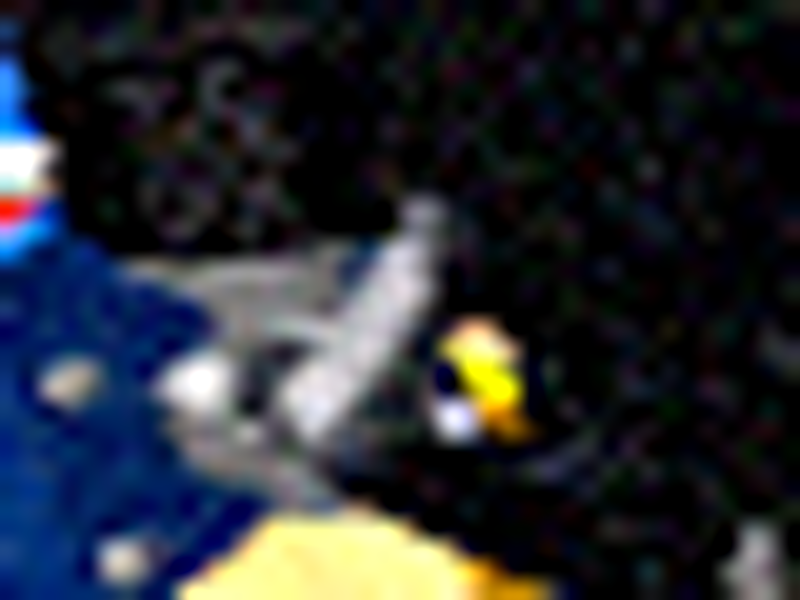

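The fork shows the knuckle seated between the upper ring at (240,290) and the lower ring at (240,440). Side forces are about 1 N, and the 3.6 N downward matches the guard's weight. I'm handing the job in.

```bash
python3 -c "
from workcell import finish_job
print(finish_job())"
```

```text
the job is handed in; nothing more can be done
None
```

I handed the job in: the collar is turned to its red-mark stop, and the guard is held still in the fork, clear of the bench and touching nothing by the force reading. Its hole is lined up to an estimated 1 mm or so, worked out from the arm's pose because the fork was too shadowed to see it, and the cup, bottle and carton were not touched.

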